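# Ink the stamp and hold it over the red box

## Robot

A 6-joint arm with a two-finger parallel gripper is mounted at the origin on the work surface. World frame = base frame: x ahead of the robot, y to its left, z up, the work surface at z = 0. Lengths are in mm, angles in rad, forces in N, time in s.
With the tool pointing down it reaches from about 350 to 950 mm from the base axis. Payload 17.4 kg.
Tool frame: the origin (TCP) lies midway between the tips of the shut fingers; the grasp point (between the pads) lies 19 mm behind it; y points along the fingers, z is the direction in which the jaws open and shut, and the axes are right-handed (so a half turn about y gives the same grasp; the last joint's range is limited). The gripper opens to 93 mm and grips with 3 to 60 N. Pads are 15 mm wide; open, the fingers measure 128 mm over their backs; the gripper's body (75 mm by 188 mm) begins 65 mm behind the grasp point.
Start: joints at [-1.158, 0.116, 1.442, -0, 1.584, -0.038], TCP at [294.08, -607.577, 218.646] pointing down, gripper open.
Joint ranges: [-2.83, 2.83], [-0.83, 2.19], [0.07, 2.5], [-1.14, 4.28], [0.01, 3], [-2.97, 2.97]. Speed limits (rad/s): [1.89, 1.89, 2.22, 3.14, 3.14, 3.14].

## Interface

Orientations are given as [roll, pitch, yaw] about the fixed x, y, z axes, in that order (R = Rz(yaw) Ry(pitch) Rx(roll)).
In Python, from workcell import env, capture, job gives the robot as it stands.
- The arm moves only by the tool apply_moves, never from a script. Its argument "motion" is a list of rows, each a list of 7 numbers: the gripper's target within -1 to 1 (shut at 1, half-way at 0, fully open at -1), then the shift along the tool's x, y, z in units of 25 mm (1.0 is 25 mm), then the turn, a rotation vector about the tool's x, y, z in units of 5 degrees (1.0 is 5 degrees). A call has 1 to 10 rows; each row shifts and turns the commanded pose from where the row before left it, along the tool's axes as they then stand; what a row does not reach is not made up. A row lasts 1/8 s, in which the tool goes at most 62.5 mm and 10.7 degrees, less where a joint would pass 70% of its speed; a pose out of reach is approached as far as the arm can. A call is refused whole if a number of a shift passes 1 or a number of a turn 1, either way. A call with a gripper value outside its range is refused whole. The fingers move at their own pace and stop on an object; the grip force is fixed at half the most. Time passes only in rows, so rows that do not move let the fingers close. It gives the time, the measured TCP pose, the force and the opening at its end, in the units of the state.
- env.get_state(): the state, without advancing time (a new reading comes with each control period).
- capture(name): name is "scene" or "top" or "wrist"; returns a dict with "pixels" (480x640x3 uint8, red, green, blue), "K" (3x3 intrinsics, pixels), "rvec" (rotation vector, rad) and "tvec" (3), from world to camera coordinates, as OpenCV has them; the wrist camera has in their place "T_tool_cam" (4x4, takes a point from camera to tool coordinates, whose origin is the TCP and whose axes are the tool frame's). Camera axes: x right, y down, z forward; pixel columns grow to the right and rows downward; lengths in mm; the calibration is good to about 2 mm. A picture is of the moment at which its call begins: read the wrist's pose just before it. There is no depth.
- job.sign_off(): hands the job in, once; it reports no verdict.
The state is a dict: "time_s": time; "joints": joint angles; "qvel": joint speeds; "effort": joint torques, N m; "tool_pos": TCP position; "tcp_rot": TCP orientation; "wrist_force": force on the tool from outside, world axes, zero at the start; "moment": the same for the moment, N m; "finger_gap": opening from 0.0 (shut) to 1.0 (fully open).
Only numpy, scipy, OpenCV 4.12 (cv2) and the standard library are available. Lean on these libraries where they do the work, as an engineer would, in place of code of your own. Each camera call takes 0.05 s, during which the arm holds its last target. There are 200 camera calls.

## Task

While the yellow stamp still stands in its inker, pull the inker's red-handled lever towards the robot right to its stop, then ease it slowly back home without letting it snap. Then take the stamp, carry it upright over the two piles of books to the slip with the red box, and finish while still holding it in the gripper: hovering about a centimetre above the paper, level, centred in the red box and square with it (either way round), ready to be pressed. Never touch either slip, bump the books, or disturb the other things on the desk.

Things in the scene. Friction and masses are not known exactly. Their poses are not given: they have to be found in the camera images.
- inker: Stamp inker, fixed to the desk: black base 130 (x) x 180 (y) x 18 mm high. Origin at the centre of its underside. At y = +50 mm a tray with a blue felt, at y = -45 mm the lever with its bracket. Its front (-x) faces the robot, turned by up to 0.3 rad.
- tray (a point): Centre of the felt's top in the inker's tray, 24 mm above the desk, where the stamp's underside rests; a steel rim 8 mm higher than the felt surrounds the stamp with about 3 mm of play. Axes as the inker's.
- pivot (a point): Hinge point of the lever, 40 mm above the desk; the hinge axis is parallel to the inker's y axis. Axes as the inker's.
- lever (a joint): Lever angle, rad. 0 = home, the lever leaning 0.5 rad from upright away from the robot (inker's +x); 1.0 = stop, leaning 0.5 rad towards the robot (inker's -x). A damped spring always drives it home: about 3 N at the handle near home, 8 N at the stop. Let go anywhere past about 0.2 it snaps back.
- handle (a point): Grip point on the lever's red bar handle, 42 mm to the inker's -y side of the pivot's plane and 120 mm from the hinge axis. The bar is 20 mm in diameter, lies along the hinge axis (y) and reaches from the 10 mm steel lever rod 70 mm out to the -y side; here it stands free all round, to be pinched from above across the bar (fingers in front of and behind it), and it turns between the pads as the lever swings; or pull with shut fingers behind it. Axes turn with the lever.
- stamp: Hand stamp, about 90 g, 77 mm high. Origin at the centre of its underside, z up. Rubber face and wooden foot 32 (x) x 62 (y) x 17 mm high; above it a yellow upright grip 20 (x) x 46 (y) mm, from 17 to 77 mm high, to be pinched from above across its 20 mm. Starts in the tray, long side along the inker's y.
- red_slip: Paper slip on card, fixed, 120 (x) x 160 (y) x 3 mm, with the red box in its middle. Origin at the centre of its underside. It and the grey slip may have swapped places.
- red_slip_box (a point): Centre of the red printed box on top of the red slip, 3 mm above the desk; the box is 48 (x) x 78 (y) mm outside, its long side along y. x and y in the paper, z up.
- grey_slip: The other slip, fixed, the same but with a black box; not wanted. Origin at the centre of its underside.
- books: Two piles of books side by side, fixed, a barrier between inker and slips: 366 mm along x, 120 mm along y; the nearer pile (x < 0) is 105 mm high, the farther one 125 mm. Origin at the centre of the underside.
- jar: Bystander: amber glass jar, 52 mm diameter, 85 mm high; origin at the underside.
- tape: Bystander: black reel lying flat, 84 mm diameter, 22 mm high; origin at the underside.
- stapler: Bystander: black and steel stapler, 150 x 36 x 62 mm; origin at the underside.
- tin: Bystander: flat tin with a green lid, 103 x 143 x 54 mm; origin at the underside.
- knife: Bystander: closed yellow cutter, 158 x 22 x 22 mm; origin at the underside.
- mug: Bystander: blue mug, 80 mm diameter, 95 mm high; origin at the underside.
Things that resemble listed ones, but are neither listed nor needed, are in the scene too. Of the things like the stamp, leave any that is green; of the rest the smaller one is meant.

How it is judged (in metres and radians):
On the way, in this order (a step that is already met when the one before it is completed fails the run):
1. the lever is pulled to its stop with the stamp standing in the tray (value of joint lever above 0.9 rad and distance between stamp and tray below 0.015 m), for 0.05 s.
2. the lever is back home, the stamp still in the tray (value of joint lever below 0.08 rad and distance between stamp and tray below 0.015 m), for 0.1 s.
3. the stamp passes over the piles of books (height (world z) of stamp above 0.1 m and x of stamp in the frame of books between -0.19 and 0.19 m and y of stamp in the frame of books between -0.06 and 0.06 m), for 0.02 s.
At the end, for the whole second after the job is handed in: The stamp is held in the gripper, still, its underside 4 to 20 mm above the paper of the red slip and touching nothing but the fingers, its centre within 7 mm of the red box's centre along each side, square with it within 0.12 rad and upright within 0.1 rad; the lever is home (below 0.08 rad) (z of stamp in the frame of red_slip_box between 0.004 and 0.02 m and x of stamp in the frame of red_slip_box between -0.007 and 0.007 m and y of stamp in the frame of red_slip_box between -0.007 and 0.007 m and angle between the y axis of stamp and the y axis of red_slip_box, either way round below 0.12 rad and angle between stamp's own z axis and vertical below 0.1 rad and linear speed of stamp below 0.02 m/s and contact force between stamp and the fingers above 1 N and contact force between stamp and red_slip below 0.05 N and value of joint lever below 0.08 rad); the arm keeps its last pose, push and grip.
It fails at once if the lever snaps back (faster than 3 rad/s towards home) (velocity of joint lever below -3 rad/s).
It fails at once if a slip is touched (contact force between any of red_slip, grey_slip and anything else above 0.3 N).
It fails at once if the books are bumped (contact force between books and anything else above 3 N).
It fails at once if the stamp is tipped over (more than 0.5 rad) (angle between stamp's own z axis and vertical above 0.5 rad).
It fails at once if a bystander is moved by more than 2 cm (distance of any of jar, tape, stapler, tin, knife, mug from where it was at the start of the episode above 0.02 m).
It also fails if it takes over 69 s, if anything falls off the work surface, if the arm or the gripper's body presses on something with over 40 N, if the wrist force passes 120 N, or if a joint passes its speed limit or range.

## Working session

There is one attempt and no reset: what is moved stays moved. The work goes in short steps, Python scripts to look and compute and a tool call to move; the robot and the scene stay as the last step left them, time stands still between calls to the robot, and variables do not carry over. Pictures are saved under pics/ and viewed, about 8 in all and at most 12, crops included, and the job is handed in when it is done.

Besides the shell and the picture viewer there is one more tool, called after ">>>" by a JSON object that holds its "fn" and its "kwargs", one argument or row to a line. apply_moves: Moves the arm, as the interface text tells. Its arguments: {"type":"object","properties":{"motion":{"type":"array"}},"required":["motion"]}

```bash
mkdir -p pics; python3 - <<'E'
from workcell import env,capture
import cv2,pickle
for n in("scene","top"):
    c=capture(n); pickle.dump(c,open(f"pics/{n}.pkl","wb")); cv2.imwrite(f"pics/{n}1.png",c["pixels"][:,:,::-1]); print(n,c["K"],c["rvec"],c["tvec"])
print(env.get_state())
E
```

```text
scene [[434.31653765   0.         314.87504353]
 [  0.         434.31653765 238.08936654]
 [  0.           0.           1.        ]] [ 1.66805681  1.99859411 -0.71603743] [  67.19555587 -355.10132891 1429.60820999]
top [[530.6594256    0.         321.64754519]
 [  0.         530.6594256  233.66127551]
 [  0.           0.           1.        ]] [ 2.14575809 -2.13275472  0.18212965] [9.18944641e-01 5.47631440e+02 1.44539135e+03]
{'time_s': 0.1, 'joints': array([-1.15777930e+00,  1.16421401e-01,  1.44215730e+00, -1.80933334e-05,
        1.58399764e+00, -3.77839034e-02]), 'qvel': array([-0.00082732, -0.00136044, -0.00081045,  0.00116662, -0.00225496,
       -0.000103  ]), 'effort': array([ 2.74469632e-03, -7.22897172e+01, -6.23867512e+01,  7.82517577e-02,
        2.27093959e-02, -4.83523399e-05]), 'tool_pos': array([ 294.01722988, -607.41274273,  218.01576922]), 'tcp_rot': array([-1.57177999e+00,  1.90795710e-05, -2.69079196e+00]), 'wrist_force': array([ 0.77265831,  0.24088812, -0.48470191]), 'moment': array([ 0.01745907, -0.05412767, -0.00209998]), 'finger_gap': 0.9992990416836159}
```

View pics/scene1.png

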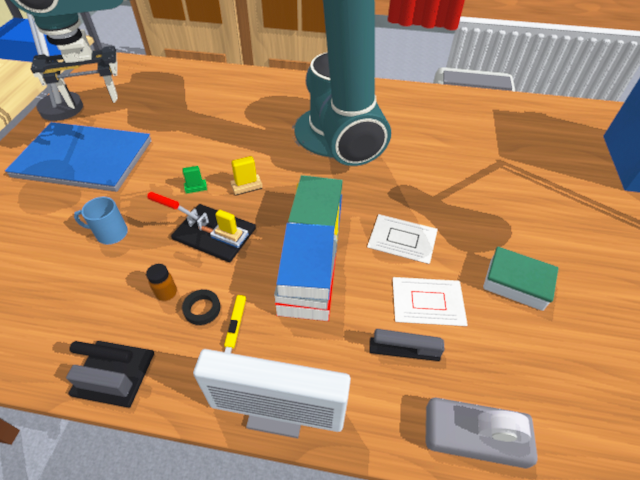

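View pics/top1.png

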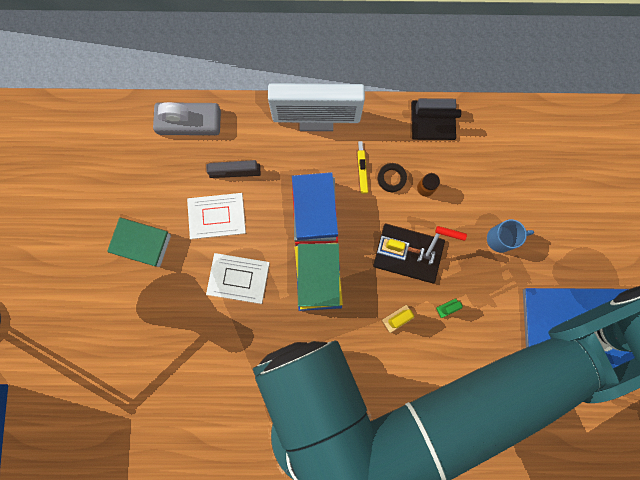

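The scene view shows the inker at (213,230) with the yellow stamp in it and its red handle at (163,200). The red-box slip is at (428,300) and the books at (310,245). In the top view the stamp is at (396,245), the handle at (451,234), the red box at (216,215), and the books span x 293–342, y 173–310. A bigger yellow decoy is at (399,319).

```bash
cat > h.py <<'E'
import numpy as np,cv2,pickle
from scipy.spatial.transform import Rotation as Rn
def rays(c,uv,st=None):
    uv=np.atleast_2d(uv).astype(float); d=np.c_[uv,np.ones(len(uv))]@np.linalg.inv(c["K"]).T
    if "rvec" in c:
        R=cv2.Rodrigues(np.array(c["rvec"],float))[0]; o=-R.T@np.ravel(c["tvec"]); return o,d@R
    T=np.array(c["T_tool_cam"]); Rt=Rn.from_euler("xyz",st["tcp_rot"]).as_matrix()
    return st["tool_pos"]+Rt@T[:3,3], d@(Rt@T[:3,:3]).T
def plane(c,uv,z,st=None):
    o,d=rays(c,uv,st); return (o+d*((z-o[2])/d[:,2])[:,None])[:,:2]
def hsv(c): return cv2.cvtColor(c["pixels"],cv2.COLOR_RGB2HSV)
def mask(c,lo,hi,roi):
    m=cv2.inRange(hsv(c),np.array(lo),np.array(hi)); k=np.zeros_like(m); x0,y0,x1,y1=roi; k[y0:y1,x0:x1]=m[y0:y1,x0:x1]; return k
def red(c,roi): return mask(c,(0,120,80),(8,255,255),roi)|mask(c,(172,120,80),(180,255,255),roi)
def rect(m):
    n,l,s,_=cv2.connectedComponentsWithStats(m); i=1+np.argmax(s[1:,4]); ys,xs=np.where(l==i)
    r=cv2.minAreaRect(np.c_[xs,ys].astype(np.float32)); return r,cv2.boxPoints(r),len(xs)
E
python3 - <<'E'
from h import *
c=pickle.load(open("pics/top.pkl","rb")); s=pickle.load(open("pics/scene.pkl","rb"))
np.set_printoptions(precision=1,suppress=True)
def show(n,m,z,c=c):
    r,b,a=rect(m); p=plane(c,b,z); e=p-np.roll(p,1,0); print(n,a,"px",np.array(r[0]),"ctr",p.mean(0),"sides",np.linalg.norm(e,axis=1)[:2],"ang",np.round(np.arctan2(e[:2,1],e[:2,0]),3)); return p
show("base",cv2.morphologyEx(mask(c,(0,0,0),(180,255,60),(365,215,450,290)),cv2.MORPH_CLOSE,np.ones((25,25))),18)
show("yellow",mask(c,(22,140,120),(35,255,255),(370,225,420,265)),101)
show("handle",red(c,(425,215,480,250)),145)
print("handle", show("handle_s",red(s,(140,185,185,215)),145,s))
show("box",red(c,(190,195,245,240)),3)
show("box_s",red(s,(400,280,460,320)),3,s)
print(show("blue",mask(c,(100,120,60),(125,255,255),(280,165,345,245)),125))
print(show("green",mask(c,(45,60,40),(95,255,255),(285,235,350,315)),105))
print("mug",show("mug",mask(c,(95,80,60),(120,255,255),(480,210,540,260)),95))
print("decoys",plane(c,[(399,319),(450,308),(390,178),(429,185),(362,168)],40))
E
```

```text
base 2832 px [409.  253.3] ctr [ 497.6 -244.6] sides [180.7 129.4] ang [ 1.3 -0.3]
yellow 171 px [395.2 244.9] ctr [ 509.  -193.6] sides [50.  27.8] ang [ 1.3 -0.3]
handle 238 px [450.7 232.8] ctr [ 535.7 -333.5] sides [82.5 20. ] ang [ 1.3 -0.3]
handle_s 281 px [162.8 199.9] ctr [ 534.2 -335.6] sides [90.5 27.3] ang [-1.8 -3. ]
handle [[ 536.  -377.7]
 [ 509.  -382. ]
 [ 532.9 -292.8]
 [ 558.8 -290. ]]
box 77 px [215.7 215.3] ctr [606.4 311.6] sides [47.8 78.1] ang [ 0.1 -1.5]
box_s 4 px [412.  299.5] ctr [610.6 272. ] sides [8.2 0. ] ang [0. 0.]
blue 2615 px [314.3 205.8] ctr [610.7  24.8] sides [175.4 111. ] ang [ 0.1 -1.5]
[[693.   87.9]
 [703.3 -22.6]
 [528.3 -37.2]
 [518.4  71.2]]
green 2545 px [318.5 274.5] ctr [428.3  12.4] sides [108.  162.3] ang [1.6 0. ]
[[346.8  65.9]
 [509.2  67.9]
 [509.9 -42.1]
 [347.5 -42.2]]
mug 983 px [507.8 234.8] ctr [ 540.  -501.4] sides [ 84.3 116.1] ang [ 0.8 -0.8]
mug [[ 530.3 -430.8]
 [ 611.3 -514. ]
 [ 549.1 -572.1]
 [ 469.3 -488.9]]
decoys [[ 312.2 -209.6]
 [ 342.9 -351. ]
 [ 711.6 -191. ]
 [ 691.7 -302.5]
 [ 740.7 -110.8]]
```

```bash
cat >> h.py <<'E'
def plan(st,pos,yaw,n,g=-1,r=2):
    """n equal world steps from the measured pose to pos/yaw, tool pointing down; prints rows in tool units"""
    p0=np.array(st["tool_pos"]); y0=st["tcp_rot"][2]; dy=(yaw-y0+np.pi)%(2*np.pi)-np.pi
    out=[]; d=(np.array(pos)-p0)/n
    for i in range(n):
        y=y0+dy*i/n; c,s=np.cos(y),np.sin(y)
        v=[c*d[0]+s*d[1],-d[2],-s*d[0]+c*d[1]]
        out.append([g]+[float(round(a/25,r)) for a in v]+[0,float(round(-np.degrees(dy/n)/5,r)),0])
    print(str(out).replace(" ",""))
E
python3 - <<'E'
from h import *
from workcell import env
c=pickle.load(open("pics/top.pkl","rb"))
np.set_printoptions(precision=3,suppress=True)
for n,m,z in(("base",cv2.morphologyEx(mask(c,(0,0,0),(180,255,60),(365,215,450,290)),cv2.MORPH_CLOSE,np.ones((25,25))),18),("handle",red(c,(425,215,480,250)),145),("yel",mask(c,(22,140,120),(35,255,255),(370,225,420,265)),101),("box",red(c,(190,195,245,240)),3),("blue",mask(c,(100,120,60),(125,255,255),(280,165,345,245)),125)):
    r,b,a=rect(m); p=plane(c,b,z); e=p-np.roll(p,1,0); print(n,(np.arctan2(e[:2,1],e[:2,0])+np.pi/4)%(np.pi/2)-np.pi/4)
plan(env.get_state(),(480,-330,225),-1.84,14)
E
```

```text
base [-0.262 -0.274]
handle [-0.265 -0.29 ]
yel [-0.276 -0.288]
box [0.139 0.109]
blue [0.095 0.093]
[[-1,-0.82,-0.02,-0.48,0,-0.7,0],[-1,-0.85,-0.02,-0.43,0,-0.7,0],[-1,-0.88,-0.02,-0.38,0,-0.7,0],[-1,-0.9,-0.02,-0.32,0,-0.7,0],[-1,-0.92,-0.02,-0.27,0,-0.7,0],[-1,-0.93,-0.02,-0.21,0,-0.7,0],[-1,-0.94,-0.02,-0.16,0,-0.7,0],[-1,-0.95,-0.02,-0.1,0,-0.7,0],[-1,-0.95,-0.02,-0.04,0,-0.7,0],[-1,-0.95,-0.02,0.02,0,-0.7,0],[-1,-0.95,-0.02,0.07,0,-0.7,0],[-1,-0.95,-0.02,0.13,0,-0.7,0],[-1,-0.94,-0.02,0.19,0,-0.7,0],[-1,-0.92,-0.02,0.25,0,-0.7,0]]
```

Inker yaw is about -0.27, box yaw about 0.12.

>>> {"fn": "apply_moves", "kwargs": {
  "motion": [
    [-1,-0.82,-0.02,-0.48,0,-0.7,0],
    [-1,-0.85,-0.02,-0.43,0,-0.7,0],
    [-1,-0.88,-0.02,-0.38,0,-0.7,0],
    [-1,-0.9,-0.02,-0.32,0,-0.7,0],
    [-1,-0.92,-0.02,-0.27,0,-0.7,0],
    [-1,-0.93,-0.02,-0.21,0,-0.7,0],
    [-1,-0.94,-0.02,-0.16,0,-0.7,0],
    [-1,-0.95,-0.02,-0.1,0,-0.7,0],
    [-1,-0.95,-0.02,-0.04,0,-0.7,0],
    [-1,-0.95,-0.02,0.02,0,-0.7,0]
  ]
}}

```text
time_s: 1.35
tool_pos: [427.6, -408.1, 223.7]
tcp_rot: [-1.571, 0.0, -2.076]
wrist_force: [-0.1, 0.1, 0.6]
finger_gap: 0.998
```

>>> {"fn": "apply_moves", "kwargs": {
  "motion": [
    [-1,-0.95,-0.02,0.07,0,-0.7,0],
    [-1,-0.95,-0.02,0.13,0,-0.7,0],
    [-1,-0.94,-0.02,0.19,0,-0.7,0],
    [-1,-0.92,-0.02,0.25,0,-0.7,0],
    [-1,0,0,0,0,0,0],
    [-1,0,0,0,0,0,0]
  ]
}}

```text
time_s: 2.1
tool_pos: [479.5, -329.8, 225.6]
tcp_rot: [-1.571, -0.0, -1.836]
wrist_force: [-0.2, -0.7, -0.7]
finger_gap: 1.002
```

```bash
python3 - <<'E'
from h import *
from workcell import env,capture
st=env.get_state(); c=capture("wrist"); pickle.dump((c,st),open("pics/w1.pkl","wb")); cv2.imwrite("pics/w1.png",c["pixels"][:,:,::-1])
print(st["time_s"],st["tool_pos"],st["tcp_rot"],c["T_tool_cam"],c["K"])
E
```

```text
2.1 [ 479.54873701 -329.83544744  225.62797511] [-1.57090564e+00 -2.29310165e-04 -1.83565028e+00] [[-5.15832097e-05  9.55713834e-01  2.94297580e-01 -8.33645811e+01]
 [ 9.32406056e-04 -2.94297406e-01  9.55713434e-01 -1.65828346e+02]
 [ 9.99999564e-01  3.23703612e-04 -8.75932561e-04 -8.85543710e-01]
 [ 0.00000000e+00  0.00000000e+00  0.00000000e+00  1.00000000e+00]] [[361.28683558   0.         320.6557001 ]
 [  0.         361.28683558 236.73580167]
 [  0.           0.           1.        ]]
```

View pics/w1.png

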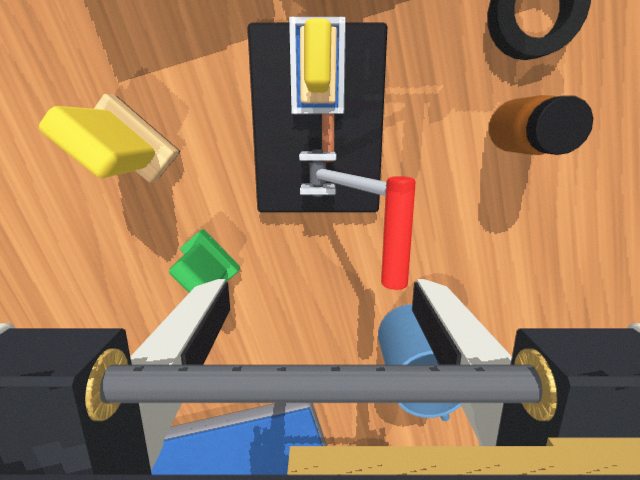

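The wrist view shows the red bar at (398,232), the stamp in the tray at (318,60) and the inker base square to the image. The gripper body is long across the jaws, so it is narrow towards the lever.

```bash
python3 - <<'E'
from h import *
from workcell import env
c,st=pickle.load(open("pics/w1.pkl","rb"))
np.set_printoptions(precision=3,suppress=True)
def show(n,m,z):
    r,b,a=rect(m); p=plane(c,b,z,st); e=p-np.roll(p,1,0); an=(np.arctan2(e[:2,1],e[:2,0])+np.pi/4)%(np.pi/2)-np.pi/4; print(n,a,r[0],p.mean(0),np.linalg.norm(e[:2],axis=1),an); return p.mean(0),an.mean()
b,y=show("base",cv2.morphologyEx(mask(c,(0,0,0),(180,255,70),(240,18,395,220)),cv2.MORPH_CLOSE,np.ones((61,61))),18)
h,_=show("handle",red(c,(370,165,425,300)),145)
show("felt/rim",cv2.morphologyEx(mask(c,(0,0,150),(180,60,255),(280,10,350,120)),cv2.MORPH_CLOSE,np.ones((61,61))),32)
show("yellow",mask(c,(22,140,120),(35,255,255),(295,15,340,100)),101)
X=np.array([np.cos(y),np.sin(y)]);Y=np.array([-X[1],X[0]])
print("yaw",y,"tray",b+50*Y,"pivot",b-45*Y,"handle pred",b-45*Y+57.5*X-42*Y)
print("handle in inker",(h-b)@X,(h-b)@Y)
E
```

```text
base 27750 (317.0, 105.49998474121094) [ 499.482 -237.819] [146.058 194.799] [-0.265 -0.324]
handle 3165 (397.26995849609375, 232.45132446289062) [ 533.304 -335.478] [22.013 84.251] [-0.337 -0.278]
felt/rim 6201 (317.0, 56.5) [ 512.033 -192.682] [92.677 48.505] [-0.291 -0.265]
yellow 1884 (317.0, 55.5) [ 510.245 -201.998] [48.244 18.446] [-0.278 -0.265]
yaw -0.29426723190826864 tray [ 513.984 -189.968] pivot [ 486.43  -280.884] handle pred [ 529.277 -337.756]
handle in inker 60.69372243235004 -83.65202961878552
```

>>> {"fn": "apply_moves", "kwargs": {
  "motion": [
    [-1,-0.08,0,0.7,0,0.03,0],
    [-1,-0.08,0,0.7,0,0.03,0],
    [-1,-0.08,0,0.7,0,0.03,0],
    [-1,0,0.8,0,0,0,0],
    [-1,0,0.8,0,0,0,0],
    [-1,0,0.8,0,0,0,0],
    [-1,0,0.8,0,0,0,0],
    [-1,0,0.7,0,0,0,0],
    [-1,0,0,0,0,0,0],
    [-1,0,0,0,0,0,0]
  ]
}}

```text
time_s: 3.4
tool_pos: [532.1, -338.1, 128.8]
tcp_rot: [-1.57, -0.0, -1.844]
wrist_force: [-0.4, 0.9, -0.9]
finger_gap: 0.998
```

>>> {"fn": "apply_moves", "kwargs": {
  "motion": [
    [0,0,0,0,0,0,0],
    [0.4,0,0,0,0,0,0],
    [0.8,0,0,0,0,0,0],
    [1,0,0,0,0,0,0],
    [1,0,0,0,0,0,0],
    [1,0,0,0,0,0,0],
    [1,0,0,0,0,0,0],
    [1,0,0,0,0,0,0]
  ]
}}

```text
time_s: 4.4
tool_pos: [532.6, -338.1, 128.7]
tcp_rot: [-1.569, -0.0, -1.843]
wrist_force: [3.9, 0.1, -2.6]
finger_gap: 0.211
```

```bash
python3 - <<'E'
from h import *
from workcell import env,capture
st=env.get_state(); c=capture("wrist"); cv2.imwrite("pics/w2.png",c["pixels"][:,:,::-1])
print(st["tool_pos"],st["tcp_rot"],st["wrist_force"],st["moment"])
E
```

```text
[ 532.57959029 -338.10611664  128.72875662] [-1.56873053e+00 -2.04150483e-04 -1.84334271e+00] [ 3.92364884  0.10144059 -2.6044826 ] [-0.12728827 -0.55019026  0.07232193]
```

View pics/w2.png

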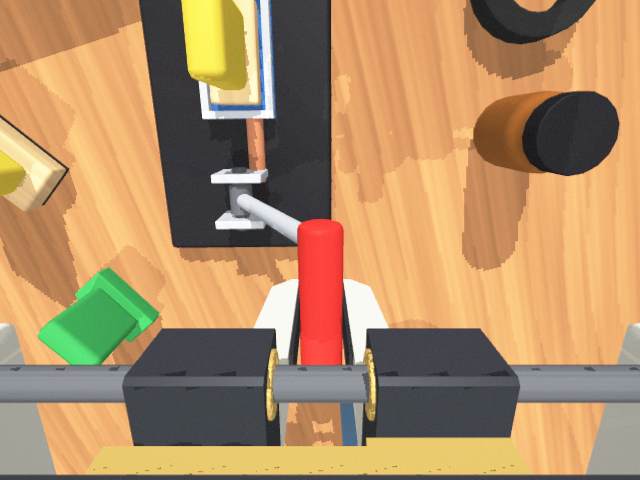

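The bar is gripped centrally at a gap of 20 mm. I'll pull along the arc in half steps of about 0.05 rad.

>>> {"fn": "apply_moves", "kwargs": {
  "motion": [
    [1,0,-0.11,-0.21,0,0,0],
    [1,0,-0.1,-0.22,0,0,0],
    [1,0,-0.09,-0.22,0,0,0],
    [1,0,-0.08,-0.23,0,0,0],
    [1,0,-0.07,-0.23,0,0,0],
    [1,0,-0.05,-0.23,0,0,0],
    [1,0,-0.04,-0.24,0,0,0],
    [1,0,-0.03,-0.24,0,0,0],
    [1,0,-0.02,-0.24,0,0,0],
    [1,0,0,-0.24,0,0,0]
  ]
}}

```text
time_s: 5.7
tool_pos: [478.0, -323.0, 144.9]
tcp_rot: [-1.565, -0.001, -1.843]
wrist_force: [7.9, -1.7, 5.2]
finger_gap: 0.208
```

>>> {"fn": "apply_moves", "kwargs": {
  "motion": [
    [1,0,0.01,-0.24,0,0,0],
    [1,0,0.02,-0.24,0,0,0],
    [1,0,0.03,-0.24,0,0,0],
    [1,0,0.04,-0.24,0,0,0],
    [1,0,0.05,-0.23,0,0,0],
    [1,0,0.07,-0.23,0,0,0],
    [1,0,0.08,-0.23,0,0,0],
    [1,0,0.09,-0.22,0,0,0]
  ]
}}

```text
time_s: 6.7
tool_pos: [432.9, -310.2, 134.6]
tcp_rot: [-1.566, -0.001, -1.843]
wrist_force: [8.3, -0.1, 8.0]
finger_gap: 0.207
```

>>> {"fn": "apply_moves", "kwargs": {
  "motion": [
    [1,0,0.1,-0.22,0,0,0],
    [1,0,0.1,-0.21,0,0,0],
    [1,0,0,0,0,0,0]
  ]
}}

```text
time_s: 7.08
tool_pos: [422.7, -307.4, 129.9]
tcp_rot: [-1.565, -0.001, -1.843]
wrist_force: [10.1, -0.6, 6.8]
finger_gap: 0.207
```

```bash
python3 - <<'E'
from h import *
from workcell import env,capture
st=env.get_state(); c=capture("wrist"); cv2.imwrite("pics/w3.png",c["pixels"][:,:,::-1])
print(st["tool_pos"],st["wrist_force"],st["finger_gap"])
E
```

```text
[ 422.69070225 -307.37978366  129.85532489] [10.05671812 -0.6365502   6.77583001] 0.20669390891309575
```

View pics/w3.png

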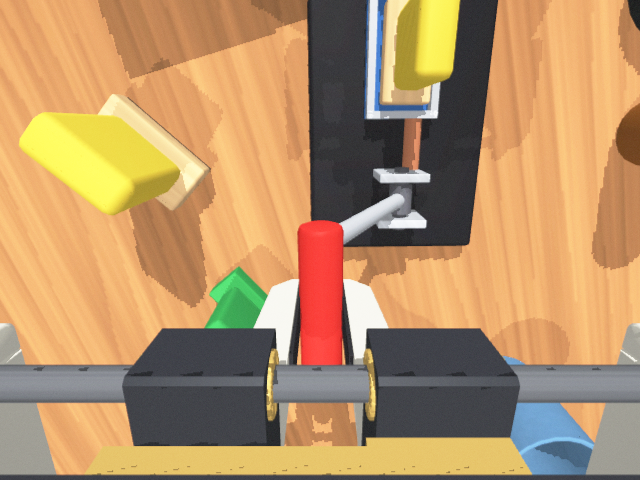

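The bracket is at (402,200) and the bar at (320,…), the mirror image of the home view, so the lever is about at its stop. A small extra pull will confirm the stop by force.

>>> {"fn": "apply_moves", "kwargs": {
  "motion": [
    [1,0,0.06,-0.1,0,0,0],
    [1,0,0.06,-0.1,0,0,0],
    [1,0,0,0,0,0,0]
  ]
}}

```text
time_s: 7.5
tool_pos: [421.6, -307.2, 129.4]
tcp_rot: [-1.555, -0.002, -1.843]
wrist_force: [38.7, -6.8, 13.1]
finger_gap: 0.202
```

Stop confirmed: the force rose to 39 N with no motion. Now easing it home along the same arc.

>>> {"fn": "apply_moves", "kwargs": {
  "motion": [
    [1,0,-0.06,0.1,0,0,0],
    [1,0,-0.06,0.1,0,0,0],
    [1,0,-0.1,0.21,0,0,0],
    [1,0,-0.1,0.22,0,0,0],
    [1,0,-0.09,0.22,0,0,0],
    [1,0,-0.08,0.23,0,0,0],
    [1,0,-0.07,0.23,0,0,0],
    [1,0,-0.05,0.23,0,0,0],
    [1,0,-0.04,0.24,0,0,0],
    [1,0,-0.03,0.24,0,0,0]
  ]
}}

```text
time_s: 8.75
tool_pos: [465.2, -319.5, 142.1]
tcp_rot: [-1.571, -0.0, -1.844]
wrist_force: [0.9, -2.9, 0.1]
finger_gap: 0.205
```

>>> {"fn": "apply_moves", "kwargs": {
  "motion": [
    [1,0,-0.02,0.24,0,0,0],
    [1,0,-0.01,0.24,0,0,0],
    [1,0,0,0.24,0,0,0],
    [1,0,0.02,0.24,0,0,0],
    [1,0,0.03,0.24,0,0,0],
    [1,0,0.04,0.24,0,0,0],
    [1,0,0.05,0.23,0,0,0],
    [1,0,0.07,0.23,0,0,0],
    [1,0,0.08,0.23,0,0,0],
    [1,0,0.09,0.22,0,0,0]
  ]
}}

```text
time_s: 10.0
tool_pos: [521.9, -335.0, 133.2]
tcp_rot: [-1.571, 0.0, -1.843]
wrist_force: [-1.5, -1.2, 2.0]
finger_gap: 0.207
```

>>> {"fn": "apply_moves", "kwargs": {
  "motion": [
    [1,0,0.1,0.22,0,0,0],
    [1,0,0.11,0.21,0,0,0],
    [1,0,0,0.04,0,0,0],
    [1,0,0,0,0,0,0],
    [1,0,0,0,0,0,0]
  ]
}}

```text
time_s: 10.62
tool_pos: [532.5, -338.1, 127.7]
tcp_rot: [-1.572, 0.0, -1.844]
wrist_force: [-0.7, -2.1, -7.4]
finger_gap: 0.205
```

>>> {"fn": "apply_moves", "kwargs": {
  "motion": [
    [1,0,0,0.08,0,0,0],
    [1,0,0,0,0,0,0],
    [1,0,0,0,0,0,0]
  ]
}}

```text
time_s: 11.0
tool_pos: [533.8, -338.4, 127.2]
tcp_rot: [-1.574, 0.001, -1.844]
wrist_force: [-7.8, -0.1, -8.7]
finger_gap: 0.203
```

Home stop confirmed (-8 N). Releasing, rising, and going to hover over the stamp.

>>> {"fn": "apply_moves", "kwargs": {
  "motion": [
    [0.5,0,0,0,0,0,0],
    [0,0,0,0,0,0,0],
    [-0.5,0,0,0,0,0,0],
    [-1,0,0,0,0,0,0],
    [-1,0,0,0,0,0,0],
    [-1,0,-0.5,0,0,0,0],
    [-1,0,-0.9,0,0,0,0],
    [-1,0,-0.9,0,0,0,0],
    [-1,0,-0.9,0,0,0,0],
    [-1,0,-0.6,0,0,0,0]
  ]
}}

```text
time_s: 12.25
tool_pos: [535.0, -338.8, 225.4]
tcp_rot: [-1.569, -0.001, -1.843]
wrist_force: [-0.2, 0.9, -0.7]
finger_gap: 1.0
```

```bash
python3 - <<'E'
from h import *
from workcell import env
plan(env.get_state(),(510.5,-195,225),-1.843,7)
E
```

```text
[[-1,-0.75,0.0,-0.36,0,-0.0,0],[-1,-0.75,0.0,-0.36,0,-0.0,0],[-1,-0.75,0.0,-0.36,0,-0.0,0],[-1,-0.75,0.0,-0.36,0,-0.0,0],[-1,-0.75,0.0,-0.36,0,-0.0,0],[-1,-0.75,0.0,-0.36,0,-0.0,0],[-1,-0.75,0.0,-0.36,0,-0.0,0]]
```

>>> {"fn": "apply_moves", "kwargs": {
  "motion": [
    [-1,-0.75,0,-0.36,0,0,0],
    [-1,-0.75,0,-0.36,0,0,0],
    [-1,-0.75,0,-0.36,0,0,0],
    [-1,-0.75,0,-0.36,0,0,0],
    [-1,-0.75,0,-0.36,0,0,0],
    [-1,-0.75,0,-0.36,0,0,0],
    [-1,-0.75,0,-0.36,0,0,0],
    [-1,0,0,0,0,0,0],
    [-1,0,0,0,0,0,0]
  ]
}}

```text
time_s: 13.38
tool_pos: [509.5, -195.4, 223.2]
tcp_rot: [-1.571, -0.0, -1.843]
wrist_force: [0.4, -0.0, -0.8]
finger_gap: 1.001
```

```bash
python3 - <<'E'
from h import *
from workcell import env,capture
st=env.get_state(); c=capture("wrist"); pickle.dump((c,st),open("pics/w4.pkl","wb")); cv2.imwrite("pics/w4.png",c["pixels"][:,:,::-1])
np.set_printoptions(precision=3,suppress=True)
r,b,a=rect(mask(c,(22,140,120),(35,255,255),(220,120,420,300))); print(st["tool_pos"],r,a,b); p=plane(c,b,101,st); print(p,p.mean(0))
v=cv2.split(hsv(c))[2]; print(np.percentile(v[mask(c,(22,140,120),(35,255,255),(220,120,420,300))>0],[5,25,50,75,95]))
E
```

```text
[ 509.537 -195.435  223.221] ((325.5, 226.5), (23.0, 63.0), 0.0) 1399 [[314. 258.]
 [314. 195.]
 [337. 195.]
 [337. 258.]]
[[ 496.469 -216.991]
 [ 511.302 -164.977]
 [ 529.147 -169.958]
 [ 515.292 -222.243]] [ 513.052 -193.542]
[224. 246. 253. 254. 254.]
```

View pics/w4.png

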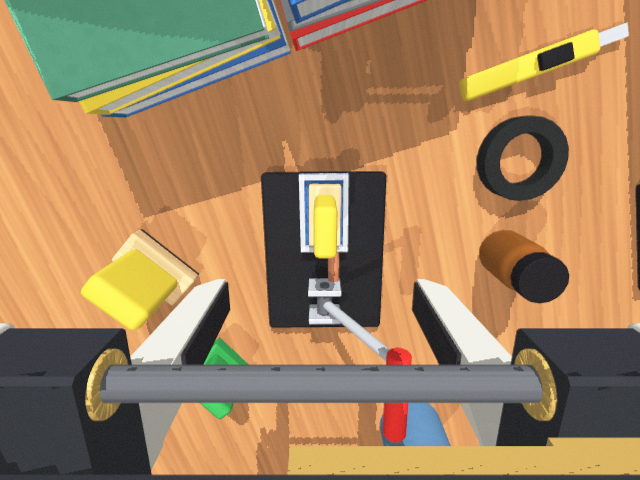

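The stamp's grip is at (325,227) in its white rim, cols 299–349, rows 174–252. The lever leans home, and everything else stands undisturbed.

```bash
python3 - <<'E'
from h import *
c,st=pickle.load(open("pics/w4.pkl","rb"))
np.set_printoptions(precision=1,suppress=True)
for n,q,z in(("rim",[(299.5,174),(348.5,174),(347.5,252),(300.5,252)],32),("base",[(262,172),(386,172),(381,326.5),(269.5,326.5)],18),("tipTop",[(314,258),(337,258)],101)):
    p=plane(c,q,z,st); print(n,p.mean(0),np.linalg.norm(p-np.roll(p,1,0),axis=1))
E
```

```text
rim [ 510.9 -198.7] [81.2 48.1 81.2 49.2]
base [ 498.8 -245.5] [178.3 126.3 178.3 129.8]
tipTop [ 505.9 -219.6] [19.5 19.5]
```

>>> {"fn": "apply_moves", "kwargs": {
  "motion": [
    [-1,0.05,0,0.12,0,0,0],
    [-1,0,0.8,0,0,0,0],
    [-1,0,0.8,0,0,0,0],
    [-1,0,0.8,0,0,0,0],
    [-1,0,0.8,0,0,0,0],
    [-1,0,0.8,0,0,0,0],
    [-1,0,0.8,0,0,0,0],
    [-1,0,0.8,0,0,0,0],
    [-1,0,0.7,0,0,0,0],
    [-1,0,0,0,0,0,0]
  ]
}}

```text
time_s: 14.68
tool_pos: [511.4, -197.1, 64.1]
tcp_rot: [-1.573, 0.0, -1.843]
wrist_force: [-0.0, 0.4, 0.9]
finger_gap: 0.998
```

>>> {"fn": "apply_moves", "kwargs": {
  "motion": [
    [0,0,0,0,0,0,0],
    [0.4,0,0,0,0,0,0],
    [0.7,0,0,0,0,0,0],
    [1,0,0,0,0,0,0],
    [1,0,0,0,0,0,0],
    [1,0,0,0,0,0,0],
    [1,0,0,0,0,0,0],
    [1,0,0,0,0,0,0]
  ]
}}

```text
time_s: 15.68
tool_pos: [512.0, -197.3, 65.6]
tcp_rot: [-1.571, 0.0, -1.843]
wrist_force: [-0.6, 0.0, -0.3]
finger_gap: 0.215
```

>>> {"fn": "apply_moves", "kwargs": {
  "motion": [
    [1,0,-0.3,0,0,0,0],
    [1,0,-0.5,0,0,0,0],
    [1,0,-0.7,0,0,0,0],
    [1,0,-0.8,0,0,0,0],
    [1,0,-0.8,0,0,0,0],
    [1,0,-0.8,0,0,0,0],
    [1,0,-0.8,0,0,0,0],
    [1,0,-0.8,0,0,0,0],
    [1,0,-0.6,0,0,0,0],
    [1,0,-0.3,0,0,0,0]
  ]
}}

```text
time_s: 16.92
tool_pos: [512.1, -197.4, 226.7]
tcp_rot: [-1.57, -0.0, -1.843]
wrist_force: [-0.4, 0.2, -1.3]
finger_gap: 0.216
```

```bash
python3 - <<'E'
from h import *
from workcell import env,capture
st=env.get_state(); print(st["tool_pos"],st["tcp_rot"],st["wrist_force"],st["finger_gap"])
plan(st,(606,225,225),-1.451,20)
E
```

```text
[ 512.13631239 -197.41695509  226.6503169 ] [-1.57015792e+00 -6.79504337e-05 -1.84343870e+00] [-0.36958559  0.16164759 -1.26733819] 0.21609646147054315
[[-1,-0.86,0.0,-0.05,0,-0.22,0],[-1,-0.86,0.0,-0.03,0,-0.22,0],[-1,-0.87,0.0,-0.01,0,-0.22,0],[-1,-0.87,0.0,0.0,0,-0.22,0],[-1,-0.87,0.0,0.02,0,-0.22,0],[-1,-0.86,0.0,0.04,0,-0.22,0],[-1,-0.86,0.0,0.06,0,-0.22,0],[-1,-0.86,0.0,0.07,0,-0.22,0],[-1,-0.86,0.0,0.09,0,-0.22,0],[-1,-0.86,0.0,0.11,0,-0.22,0],[-1,-0.86,0.0,0.12,0,-0.22,0],[-1,-0.85,0.0,0.14,0,-0.22,0],[-1,-0.85,0.0,0.16,0,-0.22,0],[-1,-0.85,0.0,0.17,0,-0.22,0],[-1,-0.84,0.0,0.19,0,-0.22,0],[-1,-0.84,0.0,0.21,0,-0.22,0],[-1,-0.84,0.0,0.22,0,-0.22,0],[-1,-0.83,0.0,0.24,0,-0.22,0],[-1,-0.83,0.0,0.26,0,-0.22,0],[-1,-0.82,0.0,0.27,0,-0.22,0]]
```

>>> {"fn": "apply_moves", "kwargs": {
  "motion": [
    [1,-0.86,0,-0.05,0,-0.22,0],
    [1,-0.86,0,-0.03,0,-0.22,0],
    [1,-0.87,0,-0.01,0,-0.22,0],
    [1,-0.87,0,0,0,-0.22,0],
    [1,-0.87,0,0.02,0,-0.22,0],
    [1,-0.86,0,0.04,0,-0.22,0],
    [1,-0.86,0,0.06,0,-0.22,0],
    [1,-0.86,0,0.07,0,-0.22,0],
    [1,-0.86,0,0.09,0,-0.22,0],
    [1,-0.86,0,0.11,0,-0.22,0]
  ]
}}

```text
time_s: 18.18
tool_pos: [559.4, 14.4, 225.2]
tcp_rot: [-1.572, -0.0, -1.651]
wrist_force: [-0.1, 0.1, -0.8]
finger_gap: 0.213
```

>>> {"fn": "apply_moves", "kwargs": {
  "motion": [
    [1,-0.86,0,0.12,0,-0.22,0],
    [1,-0.85,0,0.14,0,-0.22,0],
    [1,-0.85,0,0.16,0,-0.22,0],
    [1,-0.85,0,0.17,0,-0.22,0],
    [1,-0.84,0,0.19,0,-0.22,0],
    [1,-0.84,0,0.21,0,-0.22,0],
    [1,-0.84,0,0.22,0,-0.22,0],
    [1,-0.83,0,0.24,0,-0.22,0],
    [1,-0.83,0,0.26,0,-0.22,0],
    [1,-0.82,0,0.27,0,-0.22,0]
  ]
}}

```text
time_s: 19.42
tool_pos: [608.1, 225.9, 225.6]
tcp_rot: [-1.571, -0.0, -1.458]
wrist_force: [0.6, 0.0, -0.7]
finger_gap: 0.212
```

>>> {"fn": "apply_moves", "kwargs": {
  "motion": [
    [1,0,0,0,0,0,0],
    [1,0,0,0,0,0,0]
  ]
}}

```text
time_s: 19.68
tool_pos: [607.8, 224.4, 225.6]
tcp_rot: [-1.571, -0.0, -1.459]
wrist_force: [0.4, 0.1, -0.4]
finger_gap: 0.215
```

```bash
python3 - <<'E'
from h import *
from workcell import env,capture
st=env.get_state(); c=capture("wrist"); pickle.dump((c,st),open("pics/w5.pkl","wb")); cv2.imwrite("pics/w5.png",c["pixels"][:,:,::-1])
print(st["tool_pos"],st["tcp_rot"],st["finger_gap"])
E
```

```text
[607.76319976 224.41104555 225.61129192] [-1.57095171e+00 -2.23623896e-04 -1.45945439e+00] 0.2151283051072429
```

View pics/w5.png

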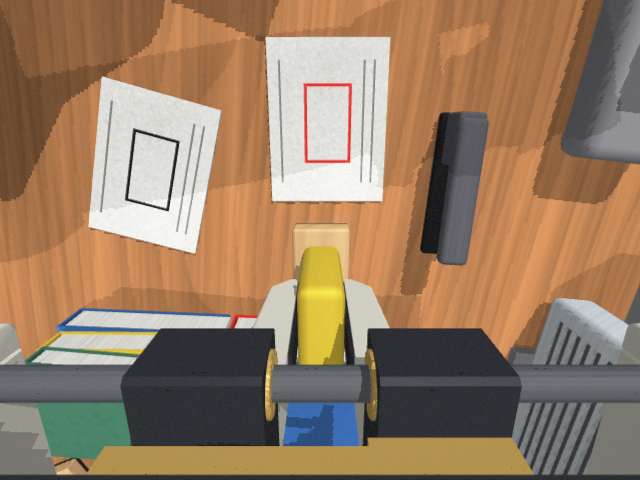

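The wrist view shows the red box at (328,123), cols 304–351, rows 84–162. The held stamp is upright, with its foot edge at row 225, cols 293–349.

```bash
python3 - <<'E'
from h import *
c,st=pickle.load(open("pics/w5.pkl","rb"))
np.set_printoptions(precision=3,suppress=True)
ys,xs=np.where(red(c,(295,75,362,172)))
p=plane(c,np.c_[xs,ys],3,st); r=cv2.minAreaRect(p.astype(np.float32)); print("box",r)
s=hsv(c); 
v=c["pixels"].astype(int)
print("foot col322 rows",[(y,*v[y,322]) for y in range(220,250,3)])
m=mask(c,(8,40,190),(24,160,255),(285,215,360,262)); ys,xs=np.where(m>0); print(len(xs),xs.min(),xs.max(),ys.min(),ys.max())
f=plane(c,[(294,225.5),(348.5,225.5)],st["tool_pos"][2]-24.6,st); print(f,np.linalg.norm(f[1]-f[0]))
y=st["tcp_rot"][2]; T=np.array([[np.cos(y),np.sin(y)],[-np.sin(y),np.cos(y)]])
print("foot corners in tool x,z",(f-st["tool_pos"][:2])@T.T)
g=plane(c,[(302,248),(342,248)],st["tool_pos"][2]+35.4,st); print("grip top edge tool",(g-st["tool_pos"][:2])@T.T)
E
```

```text
box ((604.1115112304688, 309.97015380859375), (47.65383529663086, 77.29353332519531), 6.387055397033691)
foot col322 rows [(220, np.int64(190), np.int64(129), np.int64(82)), (223, np.int64(146), np.int64(112), np.int64(82)), (226, np.int64(221), np.int64(180), np.int64(129)), (229, np.int64(235), np.int64(202), np.int64(144)), (232, np.int64(228), np.int64(189), np.int64(136)), (235, np.int64(224), np.int64(185), np.int64(133)), (238, np.int64(226), np.int64(187), np.int64(136)), (241, np.int64(224), np.int64(185), np.int64(133)), (244, np.int64(224), np.int64(185), np.int64(134)), (247, np.int64(213), np.int64(183), np.int64(60))]
2680 285 359 215 261
[[589.186 253.993]
 [618.769 257.309]] 29.76836969170732
foot corners in tool x,z [[-31.463 -15.175]
 [-31.472  14.593]]
grip top edge tool [[-39.019  -7.678]
 [-39.025   7.576]]
```

```bash
python3 - <<'E'
from h import *
c,st=pickle.load(open("pics/w5.pkl","rb"))
np.set_printoptions(precision=2,suppress=True)
y=st["tcp_rot"][2]; T=np.array([[np.cos(y),np.sin(y)],[-np.sin(y),np.cos(y)]]); Z=st["tool_pos"][2]
for n,q,z,e in(("foot bottom",[(294,224.5),(348.5,224.5)],Z-41.6,31),("grip bottom",[(321,246.5)],Z-24.6,23)):
    p=(plane(c,q,z,st)-st["tool_pos"][:2])@T.T; print(n,p,"centre x",p[:,0]+e)
v=c["pixels"].astype(int); print([(r,*v[r,310].tolist()) for r in range(222,262,2)])
b=np.array([604.1,310.0]); print("box in tool",T@(b-st["tool_pos"][:2]))
E
```

```text
foot bottom [[-27.42 -16.48]
 [-27.43  15.92]] centre x [3.58 3.57]
grip bottom [[-19.37  -0.42]] centre x [3.63]
[(222, 210, 142, 92), (224, 192, 156, 112), (226, 207, 170, 120), (228, 224, 184, 131), (230, 243, 215, 154), (232, 233, 197, 141), (234, 229, 191, 137), (236, 229, 192, 138), (238, 229, 193, 139), (240, 230, 193, 138), (242, 229, 190, 137), (244, 230, 192, 138), (246, 220, 184, 107), (248, 201, 174, 54), (250, 200, 175, 57), (252, 201, 173, 52), (254, 204, 174, 54), (256, 207, 178, 58), (258, 208, 180, 58), (260, 210, 181, 56)]
box in tool [-85.47   5.87]
```

>>> {"fn": "apply_moves", "kwargs": {
  "motion": [
    [1,-0.9,0,0.07,0,0,0],
    [1,-0.9,0,0.07,0,0,0],
    [1,-0.9,0,0.06,0,0,0],
    [1,-0.88,0,0.06,0,0,0],
    [1,0,0.8,0,0,0,0],
    [1,0,0.8,0,0,0,0],
    [1,0,0.8,0,0,0,0],
    [1,0,0.8,0,0,0,0],
    [1,0,0.8,0,0,0,0],
    [1,0,0,0,0,0,0]
  ]
}}

```text
time_s: 20.98
tool_pos: [603.6, 313.7, 123.5]
tcp_rot: [-1.573, -0.001, -1.46]
wrist_force: [0.1, -0.2, -0.3]
finger_gap: 0.211
```

```bash
python3 - <<'E'
from h import *
from workcell import env,capture
st=env.get_state(); c=capture("wrist"); pickle.dump((c,st),open("pics/w6.pkl","wb")); cv2.imwrite("pics/w6.png",c["pixels"][:,:,::-1])
print(st["tool_pos"],st["tcp_rot"],st["finger_gap"])
E
```

```text
[603.64711191 313.69102079 123.48487346] [-1.57343628e+00 -9.01470247e-04 -1.45971723e+00] 0.21082440183906384
```

View pics/w6.png

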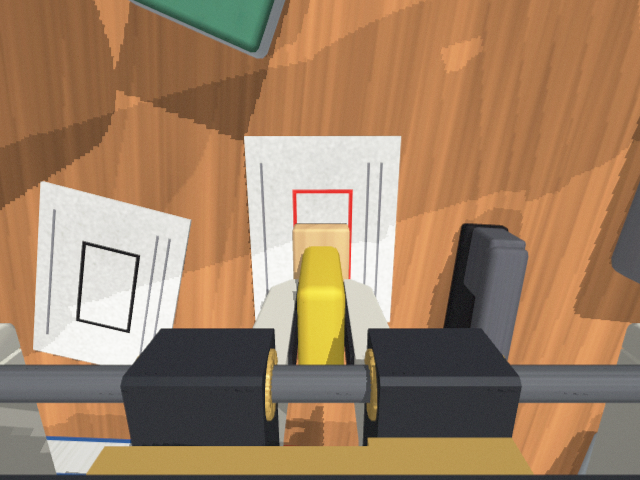

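The foot edge sits inside the red box, whose far line is at row 190, cols 293–353.

```bash
python3 - <<'E'
from h import *
c,st=pickle.load(open("pics/w6.pkl","rb"))
np.set_printoptions(precision=2,suppress=True)
T=Rn.from_euler("xyz",st["tcp_rot"]).as_matrix()
m=red(c,(285,180,362,222)); ys,xs=np.where(m>0)
p=np.c_[plane(c,np.c_[xs,ys],3,st),np.full(len(xs),3)]; q=((p-st["tool_pos"])@T)[:,[0,2]]
print("far",q[:,0].min(),"z range",q[:,1].min(),q[:,1].max(),"box centre tool",q[:,0].min()+39,(q[:,1].min()+q[:,1].max())/2)
k=ys<ys.min()+3; print("line slope",np.polyfit(q[k,1],q[k,0],1)[0],ys.min(),xs.min(),xs.max())
f=np.c_[plane(c,[(294,224.5),(348.5,224.5)],st["tool_pos"][2]-41.6,st),[0,0]]; print(((f-np.r_[st["tool_pos"][:2],0])@T)[:,[0,2]])
E
```

```text
far -34.566938610840396 z range -23.309170963560014 24.38843175834725 box centre tool 4.4330613891596045 0.5396303973936174
line slope -0.0006335006125128931 190 293 352
[[-27.38 -16.58]
 [-27.42  15.82]]
```

Residual about 1 mm. I'll correct it and descend the 68 mm gently.

>>> {"fn": "apply_moves", "kwargs": {
  "motion": [
    [1,0.03,0.5,0.03,0,0,0],
    [1,0,0.5,0,0,0,0],
    [1,0,0.5,0,0,0,0],
    [1,0,0.4,0,0,0,0],
    [1,0,0.3,0,0,0,0],
    [1,0,0.2,0,0,0,0],
    [1,0,0.1,0,0,0,0],
    [1,0,0,0,0,0,0],
    [1,0,0,0,0,0,0],
    [1,0,0,0,0,0,0]
  ]
}}

```text
time_s: 22.28
tool_pos: [605.2, 313.6, 63.5]
tcp_rot: [-1.57, 0.0, -1.459]
wrist_force: [-0.1, 0.5, -1.7]
finger_gap: 0.217
```

```bash
python3 - <<'E'
from h import *
from workcell import env,capture
st=env.get_state(); c=capture("wrist"); s=capture("scene"); cv2.imwrite("pics/w7.png",np.hstack([cv2.resize(c["pixels"][100:400,180:470],(400,414)),cv2.resize(s["pixels"][200:380,350:524],(400,414))])[:,:,::-1])
np.set_printoptions(precision=3,suppress=True)
print(st["tool_pos"],st["tcp_rot"],st["wrist_force"],st["finger_gap"])
T=Rn.from_euler("xyz",st["tcp_rot"]).as_matrix()
ys,xs=np.where(red(c,(275,195,372,224))>0)
q=((np.c_[plane(c,np.c_[xs,ys],3,st),np.full(len(xs),3)]-st["tool_pos"])@T)[:,[0,2]]
print("box centre tool",q[:,0].min()+39,(q[:,1].min()+q[:,1].max())/2,np.ptp(q[:,1]),ys.min(),ys.max())
E
```

```text
[605.213 313.566  63.457] [-1.57   0.    -1.459] [-0.08   0.497 -1.731] 0.21735640530471037
box centre tool 3.7927561325846 -1.3750886639099527 47.89471253747336 205 223
```

View pics/w7.png

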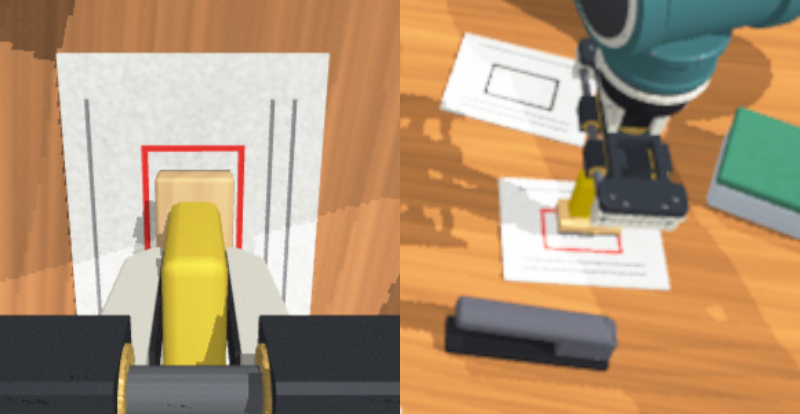

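The foot is centred in the box within about 1 mm. The underside is still about 19 mm above the paper, so I'll go 8 mm lower.

>>> {"fn": "apply_moves", "kwargs": {
  "motion": [
    [1,0,0.1,-0.03,0,0,0],
    [1,0,0.1,0,0,0,0],
    [1,0,0.07,0,0,0,0],
    [1,0,0.05,0,0,0,0],
    [1,0,0,0,0,0,0],
    [1,0,0,0,0,0,0],
    [1,0,0,0,0,0,0],
    [1,0,0,0,0,0,0],
    [1,0,0,0,0,0,0],
    [1,0,0,0,0,0,0]
  ]
}}

```text
time_s: 23.62
tool_pos: [604.3, 313.4, 55.1]
tcp_rot: [-1.571, 0.0, -1.459]
wrist_force: [-0.0, -0.6, -0.6]
finger_gap: 0.212
```

```bash
python3 - <<'E'
from h import *
from workcell import env,capture
st=env.get_state(); c=capture("wrist"); s=capture("top")
np.set_printoptions(precision=3,suppress=True)
print(st["tool_pos"],st["tcp_rot"],st["wrist_force"],st["finger_gap"],abs(st["qvel"]).max())
T=Rn.from_euler("xyz",st["tcp_rot"]).as_matrix()
ys,xs=np.where(red(c,(275,195,372,224))>0)
q=((np.c_[plane(c,np.c_[xs,ys],3,st),np.full(len(xs),3)]-st["tool_pos"])@T)[:,[0,2]]
print("box centre tool",q[:,0].min()+39,(q[:,1].min()+q[:,1].max())/2,np.ptp(q[:,1]),ys.min())
r=rect(red(s,(425,215,480,250))); print("handle top view",r[0])
E
```

```text
[604.333 313.449  55.144] [-1.571  0.    -1.459] [-0.025 -0.623 -0.628] 0.21184416943038936 0.002313005323912512
box centre tool 3.8937708879490316 -0.598592362266734 47.78156701935144 208
handle top view ((450.6961669921875, 232.78077697753906), (31.749496459960938, 7.454992294311523), 15.255120277404785)
```

```bash
python3 -c "
from workcell import job
print(job.sign_off())"
```

```text
the job is handed in; nothing more can be done
None
```

The job is done and handed in at about 24 s of the 69 s allowed. `job.sign_off()` reports no verdict, so the result rests on my own checks below.

**What I did:** I pinched the red bar and pulled the lever to its stop. The force there rose to about 39 N with no further motion. I eased the lever home in small steps until it met the home stop at about -8 N and let go. Then I gripped the stamp, lifted it clear and carried it upright over the books to the slip with the red box.

**Last checks:**
- **Height:** the stamp's underside is about 10.5 mm above the paper, worked out from the arm height and the 24 mm felt height.
- **Centring:** in the wrist view the stamp is within about 0.5 mm of the box centre on both sides. The first top view put the box about 2.8 mm from the wrist camera's position. That is around the 2 mm calibration error and inside the 7 mm tolerance.
- **Square and upright:** the tool's turn matches the box's to within 0.01 rad, and it points straight down.
- **Grip and rest:** the fingers hold at about 20 mm, the arm is still, and there is no outside load at the wrist.
- **Lever:** in the top view the handle is back where it started.

No check failed. I did not re-measure the bystanders at the end, but nothing was seen or felt to touch them.

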